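# Pack the vivarium tray: mended hide from the vise and the full tubs of pebbles

## Robot

A 7-joint arm with a two-finger parallel gripper is mounted at the origin on the work surface. World frame = base frame: x ahead of the robot, y to its left, z up, the work surface at z = 0. Lengths are in m, angles in rad, forces in N, time in s.
With the tool pointing down it reaches from about 0.4 to 0.85 m from the base axis. Payload 10.4 kg.
Tool frame: the origin (TCP) lies at the very end of the fingers, on their centre line; the grasp point (between the pads) lies 19 mm behind it (manip.pinch_z is the distance from the TCP to the grasp point, in m); z points along the fingers, y is the line along which they close (so a half turn about z gives the same grasp; the last joint's range is limited). The gripper opens to 85 mm and grips with 20 to 120 N. Pads are 22 mm wide; open, the fingers measure 114 mm over their backs; the gripper's body (76 mm by 85 mm) begins 54 mm behind the grasp point. The pads swing forward as they close: fully open they stand 13 mm farther back than shut.
Start: joints at [-1.156, 0.332, -0.065, 1.46, 0.022, 1.35, -0.088], TCP at [0.265, 0.566, 0.231] pointing down, gripper open.
Joint ranges: [-2.6, 2.6], [-0.5, 2.12], [-1.47, 1.34], [0.16, 2.42], [-1.27, 4.41], [0.06, 2.06], [-2.6, 2.6]. Speed limits (rad/s): [2.22, 2.22, 2.79, 2.79, 3.14, 3.14, 3.14].

## Interface

Orientations are given as a unit quaternion [x, y, z, w].
In Python, from workcell import manip gives the robot as it stands. The module is installed in compiled form; this text tells all that it offers.
- The arm moves only by the shell command python3 -m creep 'ROWS' [OPENING] [FORCE]. ROWS is a JSON object of lists of equal length, an entry for each row: "slide": the shift along the tool's x, y, z in m, a list of three; "twist": the turn about the tool's z in degrees. A call has 1 to 8 rows; each row shifts and turns the commanded pose from where the row before left it, along the tool's axes as they then stand; what a row does not reach is not made up. A row lasts 1/8 s, in which the tool goes at most 62.5 mm and 10.7 degrees, less where a joint would pass 70% of its speed; a pose out of reach is approached as far as the arm can. A call with a gripper value outside its range is refused whole. OPENING is the opening in per cent of the stroke, from 0 (shut) to 100 (fully open), set as the call begins (- or left out, the last holds). The fingers move at their own pace and stop on an object; FORCE is the grip in N (left out, the last holds). Time passes only in rows, so rows that do not move let the fingers close. It gives the time, the measured TCP pose, the force, the opening and the grip force at its end, in the units of the state.
- manip.get_obs(): the state, without advancing time (a new reading comes with each control period).
- manip.camera(name): name is "scene" or "top" or "wrist"; returns (picture, depth): 400x640x3 uint8, blue, green, red; 400x640 float32, m along the optical axis (not along the pixel's ray), 0 where there is no reading.
- manip.camera_params(name): a dict with "intrinsics" (3x3 intrinsics, pixels), "R" (3x3) and "t" (3): a world point X has camera coordinates R X + t. Camera axes: x right, y down, z forward; pixel columns grow to the right and rows downward; lengths in m; the calibration is good to about 2 mm. The wrist camera is an equidistant fisheye: a pixel r from the principal point sees the ray r / f radians off the axis. A picture is of the moment at which its call begins: read the wrist's pose just before it. camera_params takes no time and is no camera call; for the wrist camera it gives the pose at the moment of the call.
- manip.hand_in(): hands the job in; it is judged then, once.
The state is a dict: "clock": time; "joint_pos": joint angles; "joint_velocities": joint speeds; "tau": joint torques, N m; "position": TCP position; "ee_rot": TCP orientation; "ft_force": force on the tool from outside, world axes, zero at the start; "torque": the same for the moment, N m; "grip_width": opening from 0.0 (shut) to 1.0 (fully open); "grasp_force": force on a finger pad.
Only numpy, scipy, OpenCV 4.12 (cv2) and the standard library are available. Lean on these libraries where they do the work, as an engineer would, in place of code of your own. Each camera call takes 0.05 s, during which the arm holds its last target. There are 200 camera calls.

## Task

Pack the carrying tray for a new vivarium: slide the vise jaw well back from the mended log hide, lift the hide out and stand it upright in the tray, together with every tub that is full of pebbles. The closed tubs on the mat all look alike and one or two of them are full, which only lifting them will tell; leave the empty ones standing on the mat. Leave the glass jar and the bowl where they are.

Things in the scene. Friction and masses are not known exactly. Their poses are not given: they have to be found in the camera images.
- jaw (a joint): how far the vise's sliding jaw is open, in m: 0 shut on the hide, 0.045 right back at its stop; it slides along the vise's -x. The quick-release is already off, so jaw, screw and T-bar slide together when the T-bar is pulled straight back (no turning); about 5 N of drag, stays where it is left
- t_bar (a point): middle of the vise's steel T-bar (moves with the jaw): a 12 mm round bar, 130 mm long with 17 mm ball ends, lying level along the vise's y, 52 mm above the table, across the end of the screw, which is 16 mm thick (24 mm hub at the bar) and runs from here along the vise's +x, so a finger cannot go down on that side at the middle: pinch the bar on either arm, about 38 mm from the middle; 39 mm of free space between bar and vise body. Axes as the vise's
- vise: grey quick-slide bench vise, fixed to the table, on the left or the right. Origin on the table; x points along the bed from T-bar to fixed jaw. The bed is 80 mm wide, its top 30 mm up; both jaws are 80 mm wide or less and 76 mm tall; foot lugs 120 mm wide, 10 mm tall
- hide_mid (a point): green resin log hide, a half-log tunnel with bark ribs, 90 mm long (x), 62 mm wide (y), 58 mm tall, its sides upright up to 38 mm and then arched, 0.17 to 0.27 kg; it starts upright on the vise bed, clamped end to end. Point at its centre, 29 mm above its underside; z up
- tray: black plastic carrying tray, fixed, outside 330 (x) x 150 (y) mm, walls 5 mm thick and 22 mm tall, floor 5 mm thick. Origin: centre of its underside, on the table
- mat: dark rubber shelf-liner mat, fixed, 290 (x) x 370 (y) x 3 mm thick, with the tubs and a jar in two rows of three places. Origin: centre of its underside, on the table
- tub_1_mid (a point): closed rectangular plastic tub, 98 x 60 mm white body under a grey lid of 102 x 64 mm, 60 mm tall overall (body wall upright to 48 mm, lid overhangs it by 2 mm); all tubs look identical; full ones weigh 0.5 to 0.7 kg, empty ones 0.1 to 0.18 kg. Point at its centre, 30 mm above its underside. x along its length, y across its width, z up. May be absent
- tub_2_mid (a point): closed rectangular plastic tub, 98 x 60 mm white body under a grey lid of 102 x 64 mm, 60 mm tall overall (body wall upright to 48 mm, lid overhangs it by 2 mm); all tubs look identical; full ones weigh 0.5 to 0.7 kg, empty ones 0.1 to 0.18 kg. Point at its centre, 30 mm above its underside. x along its length, y across its width, z up. May be absent
- tub_3_mid (a point): closed rectangular plastic tub, 98 x 60 mm white body under a grey lid of 102 x 64 mm, 60 mm tall overall (body wall upright to 48 mm, lid overhangs it by 2 mm); all tubs look identical; full ones weigh 0.5 to 0.7 kg, empty ones 0.1 to 0.18 kg. Point at its centre, 30 mm above its underside. x along its length, y across its width, z up. May be absent
- tub_4_mid (a point): closed rectangular plastic tub, 98 x 60 mm white body under a grey lid of 102 x 64 mm, 60 mm tall overall (body wall upright to 48 mm, lid overhangs it by 2 mm); all tubs look identical; full ones weigh 0.5 to 0.7 kg, empty ones 0.1 to 0.18 kg. Point at its centre, 30 mm above its underside. x along its length, y across its width, z up. May be absent
- tub_5_mid (a point): closed rectangular plastic tub, 98 x 60 mm white body under a grey lid of 102 x 64 mm, 60 mm tall overall (body wall upright to 48 mm, lid overhangs it by 2 mm); all tubs look identical; full ones weigh 0.5 to 0.7 kg, empty ones 0.1 to 0.18 kg. Point at its centre, 30 mm above its underside. x along its length, y across its width, z up. May be absent
- jar: glass jar with a metal twist cap, 60 mm across, 70 mm tall, on the mat among the tubs; origin at its underside. Bystander
- bowl: white ceramic bowl, 116 mm across, 42 mm tall, behind the mat; origin at its underside. Bystander
There are look-alikes about, which are no part of the job. Leave any orange or purple look-alike of the part that bears tub_5_mid alone.

How it is judged:
On the way:
1. the vise jaw is slid back at least 15 mm from the hide while the hide still sits on the vise bed (value of joint jaw above 0.015 m and z of hide_mid in the frame of vise below 0.066 m and horizontal distance between hide_mid and vise below 0.12 m), for 0.2 s.
At the end, for the whole second after the job is handed in: the hide and every full tub stand upright (within 0.12 rad) on the tray's floor, and every empty tub stands upright on the mat with its centre over it (a tub counts as full if it bears on what it stands on with more than 3.2 N), for the second after the program ends (x of hide_mid in the frame of tray between -0.15 and 0.15 m and y of hide_mid in the frame of tray between -0.065 and 0.065 m and z of hide_mid in the frame of tray between 0.026 and 0.042 m and angle between each of hide_mid, tub_1_mid, tub_2_mid, tub_3_mid, tub_4_mid, tub_5_mid's own z axis and vertical below 0.12 rad and ((x of tub_1_mid in the frame of tray between -0.15 and 0.15 m and y of tub_1_mid in the frame of tray between -0.065 and 0.065 m and z of tub_1_mid in the frame of tray between 0.027 and 0.043 m and contact force between tub_1 and tray above 3.2 N) or (x of tub_1_mid in the frame of mat between -0.145 and 0.145 m and y of tub_1_mid in the frame of mat between -0.185 and 0.185 m and z of tub_1_mid in the frame of mat between 0.024 and 0.043 m and contact force between tub_1 and mat below 3.2 N)) and ((x of tub_2_mid in the frame of tray between -0.15 and 0.15 m and y of tub_2_mid in the frame of tray between -0.065 and 0.065 m and z of tub_2_mid in the frame of tray between 0.027 and 0.043 m and contact force between tub_2 and tray above 3.2 N) or (x of tub_2_mid in the frame of mat between -0.145 and 0.145 m and y of tub_2_mid in the frame of mat between -0.185 and 0.185 m and z of tub_2_mid in the frame of mat between 0.024 and 0.043 m and contact force between tub_2 and mat below 3.2 N)) and ((x of tub_3_mid in the frame of tray between -0.15 and 0.15 m and y of tub_3_mid in the frame of tray between -0.065 and 0.065 m and z of tub_3_mid in the frame of tray between 0.027 and 0.043 m and contact force between tub_3 and tray above 3.2 N) or (x of tub_3_mid in the frame of mat between -0.145 and 0.145 m and y of tub_3_mid in the frame of mat between -0.185 and 0.185 m and z of tub_3_mid in the frame of mat between 0.024 and 0.043 m and contact force between tub_3 and mat below 3.2 N)) and ((x of tub_4_mid in the frame of tray between -0.15 and 0.15 m and y of tub_4_mid in the frame of tray between -0.065 and 0.065 m and z of tub_4_mid in the frame of tray between 0.027 and 0.043 m and contact force between tub_4 and tray above 3.2 N) or (x of tub_4_mid in the frame of mat between -0.145 and 0.145 m and y of tub_4_mid in the frame of mat between -0.185 and 0.185 m and z of tub_4_mid in the frame of mat between 0.024 and 0.043 m and contact force between tub_4 and mat below 3.2 N)) and ((x of tub_5_mid in the frame of tray between -0.15 and 0.15 m and y of tub_5_mid in the frame of tray between -0.065 and 0.065 m and z of tub_5_mid in the frame of tray between 0.027 and 0.043 m and contact force between tub_5 and tray above 3.2 N) or (x of tub_5_mid in the frame of mat between -0.145 and 0.145 m and y of tub_5_mid in the frame of mat between -0.185 and 0.185 m and z of tub_5_mid in the frame of mat between 0.024 and 0.043 m and contact force between tub_5 and mat below 3.2 N))); the robot touches nothing.
It fails at once if the jar or bowl is pushed more than 50 mm (distance of any of jar, bowl from where it was at the start of the episode above 0.05 m).
It fails at once if the jar or bowl is tipped over (angle between any of jar, bowl's own z axis and vertical above 0.6 rad).
Of tub_1, tub_3, tub_4 only 2 to 3 are there at a start; the rules pass over those that are not, and their reading is None.
At some moment in a run one of tub_1, tub_2, tub_3, tub_4, tub_5 may be knocked a few centimetres aside while the robot is not near it.
Once in a run the grip may slacken for a moment while it holds something.
It also fails if it takes over 192 s, if anything falls off the work surface, if the arm or the gripper's body presses on something with over 40 N, if the wrist force passes 120 N, or if a joint passes its speed limit or range.

## Working session

There is one attempt and no reset: what is moved stays moved. The work goes in short steps, Python scripts to look and compute and a shell command to move; the robot and the scene stay as the last step left them, time stands still between calls to the robot, and variables do not carry over. Pictures are saved under pics/ and viewed, at most 14 in all, crops included, and the job is handed in when it is done.

```bash
mkdir -p pics; cat > h.py <<'E'
import numpy as np, cv2
from workcell import manip
def cam(n):
    p=manip.camera_params(n); im,d=manip.camera(n)
    return im,d,p
def pts(d,p):
    K=np.array(p['intrinsics']);v,u=np.mgrid[:d.shape[0],:d.shape[1]]
    c=np.stack([(u-K[0,2])/K[0,0]*d,(v-K[1,2])/K[1,1]*d,d],-1)
    return (c-np.array(p['t']))@np.array(p['R'])   # world = R^T (c-t)
def ray(p,u,v,z):
    K=np.array(p['intrinsics']);R=np.array(p['R']);t=np.array(p['t'])
    r=R.T@np.array([(u-K[0,2])/K[0,0],(v-K[1,2])/K[1,1],1]);C=-R.T@t
    return C+r*(z-C[2])/r[2]
E
python3 - <<'E'
from h import *
for n in('top','scene'):
    im,d,p=cam(n); cv2.imwrite(f'pics/{n}0.png',im); np.savez(f'{n}0.npz',im=im,d=d,**{k:np.array(p[k]) for k in('intrinsics','R','t')})
    print(n,-np.array(p['R']).T@np.array(p['t']))
o=manip.get_obs();print({k:np.round(o[k],3) for k in o}, manip.pinch_z)
E
```

```text
top [ 0.37936774 -0.11440347  1.45658565]
scene [1.70438036 0.07288298 0.85510251]
{'clock': np.float64(0.1), 'joint_pos': array([-1.156,  0.333, -0.065,  1.461,  0.022,  1.35 , -0.088]), 'joint_velocities': array([ 0.   , -0.001,  0.002, -0.002,  0.001,  0.   , -0.   ]), 'tau': array([ 2.0000e-03, -6.2674e+01,  4.9000e-02, -3.9243e+01,  1.6000e-02,
        7.0000e-03, -0.0000e+00]), 'position': array([0.265, 0.566, 0.231]), 'ee_rot': array([ 0.217,  0.976, -0.001, -0.   ]), 'ft_force': array([ 1.258, -0.933,  0.579]), 'torque': array([-0.08 ,  0.002,  0.01 ]), 'grasp_force': np.float64(0.0), 'grip_width': np.float64(1.004)} 0.0187
```

View pics/top0.png

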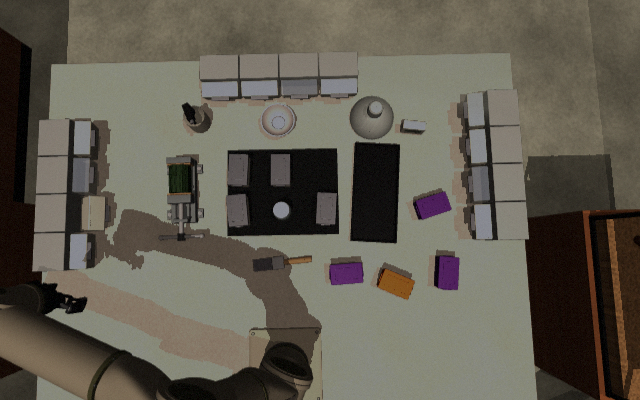

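View pics/scene0.png

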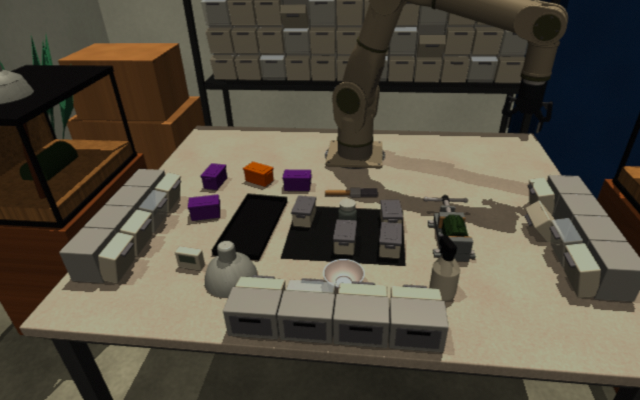

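The top view shows four grey-lidded tubs on the mat, at (238,170), (281,170), (237,210) and (326,208). The jar is at (281,210), the bowl at (278,120), the vise with the green hide at (180,180), the T-bar at (182,236) and the tray at (376,192). The purple and orange look-alikes, to be left alone, are at (432,205), (447,272), (346,272) and (396,283). The scene view agrees. The crates at the edges and the white box at (413,126) are clutter.

```bash
cat > meas.py <<'E'
from h import *
def comps(W,m,amin=60):
    n,l,s,c=cv2.connectedComponentsWithStats(m.astype(np.uint8))
    for i in range(1,n):
        if s[i,4]<amin: continue
        q=W[l==i]; r=cv2.minAreaRect((q[:,:2]*1000).astype(np.float32))
        yield c[i],np.median(q,0),r,q
def tubs(n='top',zr=(.045,.08),im=None,d=None,p=None,box=(.35,.75,-.2,.3)):
    if im is None: im,d,p=cam(n)
    W=pts(d,p); m=(W[...,2]>zr[0])&(W[...,2]<zr[1])&(W[...,0]>box[0])&(W[...,0]<box[1])&(W[...,1]>box[2])&(W[...,1]<box[3])&(d>0)
    for c,md,r,q in comps(W,m):
        print(n,'px',np.round(c),'med',np.round(md,3),'rect c',np.round(r[0]),'size',np.round(r[1]),'ang',round(r[2],1))
E
python3 - <<'E'
from meas import *
for n in('top','scene'):
    f=np.load(n+'0.npz'); p={k:f[k] for k in('intrinsics','R','t')}
    tubs(n,im=f['im'],d=f['d'],p=p,box=(.2,.8,-.3,.45))
    W=pts(f['d'],p); hsv=cv2.cvtColor(f['im'],cv2.COLOR_BGR2HSV)
    g=(hsv[...,0]>35)&(hsv[...,0]<85)&(hsv[...,1]>90)&(W[...,0]>.3)&(W[...,0]<.8)&(abs(W[...,1])<.5)&(W[...,2]>.03)
    for c,md,r,q in comps(W,g,30): print('green',c,md,r)
    dk=(f['im'].max(2)<40)&(W[...,0]>.3)&(W[...,0]<.8)&(W[...,1]>-.4)&(W[...,1]<.25)&(W[...,2]<.03)
    for c,md,r,q in comps(W,dk,300): print('dark',c,md,r)
    if n=='top':
        tb=(W[...,2]>.04)&(W[...,2]<.075)&(W[...,1]>.2)&(W[...,1]<.45)&(W[...,0]>.3)&(W[...,0]<.75)
        v,u=np.nonzero(tb)
        q=W[tb]
        for x0 in np.arange(.36,.72,.02):
            s=q[(q[:,0]>=x0)&(q[:,0]<x0+.02)]
            if len(s): print(round(x0,2),len(s),s[:,1].min().round(3),s[:,1].max().round(3),np.median(s[:,2]).round(3))
        c=cv2.resize(f['im'][140:250,140:260],None,fx=6,fy=5,interpolation=cv2.INTER_CUBIC); c=cv2.convertScaleAbs(c,alpha=1.8,beta=20); cv2.imwrite('pics/c1.png',c)
E
```

```text
top px [364. 122.] med [ 0.775 -0.276  0.061] rect c [ 775. -275.] size [76. 38.] ang 41.0
top px [200. 125.] med [0.775 0.259 0.063] rect c [779. 267.] size [18. 59.] ang 24.3
top px [238. 169.] med [0.629 0.139 0.063] rect c [631. 140.] size [ 65. 108.] ang 86.7
top px [280. 169.] med [0.626 0.004 0.063] rect c [627.   5.] size [ 63. 109.] ang 89.2
top px [181. 199.] med [0.536 0.319 0.068] rect c [540. 327.] size [268. 147.] ang 1.2
top px [237. 210.] med [0.497 0.142 0.064] rect c [499. 143.] size [107.  64.] ang 4.7
top px [326. 208.] med [ 0.497 -0.142  0.063] rect c [ 498. -143.] size [ 64. 104.] ang 88.4
top px [281. 210.] med [0.493 0.    0.073] rect c [495.  -1.] size [53. 55.] ang 17.6
top px [346. 273.] med [ 0.29 -0.2   0.06] rect c [ 290. -200.] size [ 64. 108.] ang 3.1
green [178.8839779  178.24677716] [0.60116372 0.32171284 0.08538402] ((600.45947265625, 328.0705871582031), (87.48246765136719, 60.812076568603516), 0.7909262180328369)
dark [375.00358744 192.44484305] [ 0.5494759  -0.30863106  0.00577902] ((550.86474609375, -307.2767639160156), (150.5252227783203, 327.9
[... 1188 characters left out ...]
47. 44.] ang 2.9
green [453.57462687 225.6840796 ] [0.61174198 0.3171766  0.08632577] ((668.0115966796875, 314.5638122558594), (63.54124450683594, 215.0432891845703), 83.20244598388672)
dark [253.08818959 224.38539239] [ 0.55097943 -0.30687925  0.006805  ] ((552.71533203125, -308.8629150390625), (150.665771484375, 336.9866638183594), 85.31705474853516)
dark [338.719255   238.38619556] [ 0.60800543 -0.04750455  0.00404098] ((566.387939453125, -3.2431182861328125), (364.9586486816406, 288.41217041015625), 89.951416015625)
dark [364.77312253 380.16245059] [ 0.56133897  0.08875618 -0.74887391] ((574.968505859375, 10.462249755859375), (170.72537231445312, 478.65130615234375), 0.35532158613204956)
```

View pics/c1.png

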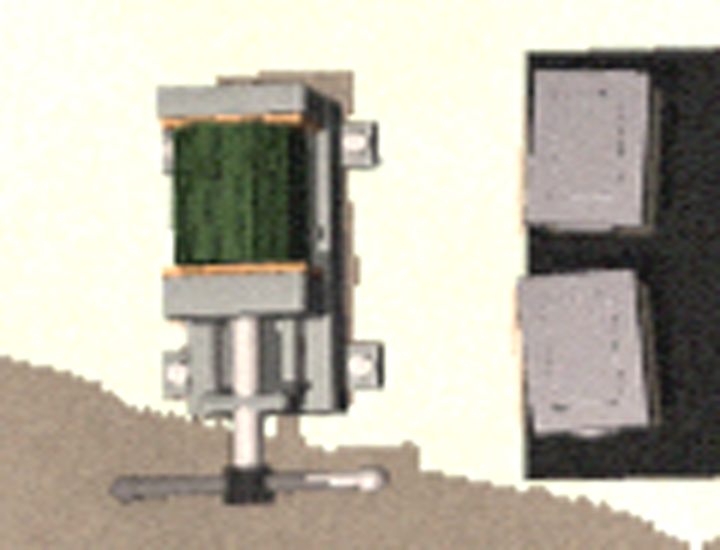

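The crop confirms the choice: the green hide sits between the orange-lined jaws, and the T-bar runs across the screw from (125,490) to (375,478), so the vise is slightly yawed.

```bash
python3 - <<'E'
from meas import *
f=np.load('top0.npz'); p={k:f[k] for k in('intrinsics','R','t')}
cr=lambda u,v:(140+(u+.5)/6-.5,140+(v+.5)/5-.5)
for nm,u,v,z in(('barL',125,490,.052),('barR',375,478,.052),('hub',246,486,.058),('jawR tl',158,88,.076),('tr',306,83,.076),('jawbl',163,316,.076),('br',305,318,.076)): print(nm,ray(p,*cr(u,v),z).round(4))
# depth-based bar
W=pts(f['d'],p); z=W[...,2]
m=(z>.044)&(z<.07)&(W[...,1]>.24)&(W[...,1]<.41)&(W[...,0]>.38)&(W[...,0]<.445)
q=W[m]
for y0 in np.arange(.24,.41,.02):
    s=q[(q[:,1]>=y0)&(q[:,1]<y0+.02)]
    if len(s):print(y0.round(2),len(s),s[:,0].min().round(3),s[:,0].max().round(3),s[:,2].max().round(3))
hsv=cv2.cvtColor(f['im'],cv2.COLOR_BGR2HSV)
g=(hsv[...,0]>35)&(hsv[...,0]<85)&(hsv[...,1]>90)&(W[...,0]>.5)&(W[...,0]<.7)&(W[...,1]>.25)&(W[...,1]<.4)&(z>.07)
print('hide',cv2.minAreaRect((W[g][:,:2]*1000).astype(np.float32)),np.percentile(W[g][:,2],[50,95]))
dk=((f['im'].max(2)<45)&(W[...,0]>.3)&(W[...,0]<.8)&(W[...,1]>-.45)&(W[...,1]<-.22)&(z<.03)).astype(np.uint8)
r=cv2.minAreaRect((W[dk>0][:,:2]*1000).astype(np.float32));print('tray',r,cv2.boxPoints(r))
o=manip.get_obs();a,b=o['ee_rot'][:2];print('tool y ang',np.degrees(np.arctan2(b*b-a*a,2*a*b)))
E
```

```text
barL [0.4151 0.3897 0.052 ]
barR [0.4196 0.2562 0.052 ]
hub [0.416  0.3232 0.058 ]
jawR tl [0.6714 0.3677 0.076 ]
tr [0.6728 0.2884 0.076 ]
jawbl [0.5241 0.3628 0.076 ]
br [0.521  0.2876 0.076 ]
0.24 15 0.414 0.427 0.062
0.26 25 0.414 0.427 0.062
0.28 26 0.414 0.424 0.061
0.3 43 0.409 0.444 0.067
0.32 54 0.406 0.444 0.068
0.34 24 0.413 0.423 0.065
0.36 23 0.413 0.423 0.063
0.38 23 0.41 0.423 0.063
hide ((600.4473876953125, 328.9480285644531), (87.48246765136719, 59.05706787109375), 0.7909262180328369) [0.08610224 0.09268154]
tray ((548.974853515625, -335.1085205078125), (453.7267150878906, 227.35072326660156), 0.31544387340545654) [[ 321.48907 -222.68387]
 [ 322.74078 -450.03116]
 [ 776.46063 -447.53317]
 [ 775.2089  -220.18588]]
tool y ang 64.92075000446829
```

```bash
python3 -m creep '{"slide":[[0,0,0],[0,0,0],[0,0,0],[0,0,0],[0,0,0],[0,0,0],[0,0,0],[0,0,0]],"twist":[9.3,9.3,9.3,9.3,9.3,9.3,9.2,0]}' 45 30
python3 -m creep '{"slide":[[-0.04,0.022,0],[-0.04,0.022,0],[-0.04,0.022,0],[-0.04,0.022,0],[-0.04,0.022,0],[-0.04,0.022,0],[-0.04,0.022,0],[0,0,0]],"twist":[0,0,0,0,0,0,0,0]}'
python3 - <<'E'
from h import *
p=manip.camera_params('wrist');im,d=manip.camera('wrist');cv2.imwrite('pics/w1.png',cv2.convertScaleAbs(im,alpha=1.5,beta=15));print(p, manip.get_obs()['position'])
E
```

```text
clock: 1.1
position: [0.2648, 0.5659, 0.2309]
ee_rot: [0.707, 0.707, -0.0, 0.0]
ft_force: [-0.0, 1.0, -0.6]
grip_width: 0.452
grasp_force: 0.0
clock: 2.1
position: [0.4205, 0.2824, 0.2315]
ee_rot: [0.708, 0.706, 0.0, 0.0]
ft_force: [-0.3, 0.3, 0.0]
grip_width: 0.451
grasp_force: 0.0
{'intrinsics': array([[309.70691629,   0.        , 320.25122925],
       [  0.        , 309.70691629, 197.1932744 ],
       [  0.        ,   0.        ,   1.        ]]), 'R': array([[ 9.99987988e-01, -4.86294934e-03,  6.12470133e-04],
       [-4.83468979e-03, -9.58111629e-01,  2.86354207e-01],
       [-8.05711246e-04, -2.86353728e-01, -9.58123631e-01]]), 't': array([-0.41872093,  0.23545377,  0.46127889])} [0.41917709 0.28466216 0.23142503]
```

View pics/w1.png

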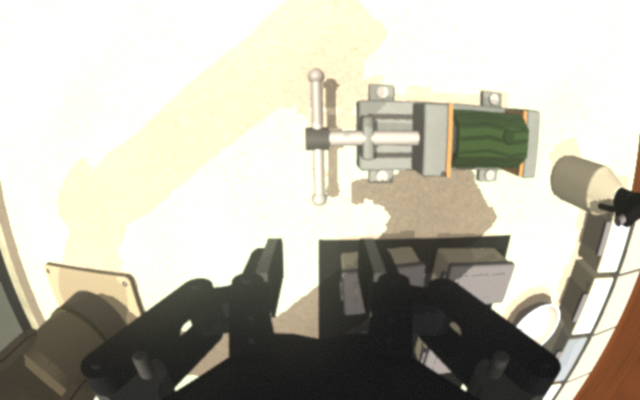

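The wrist view shows the T-bar from (316,75) to (319,200) with the hub at (317,138). The vise and the hide, at (490,138), lie to its right.

```bash
cat >> h.py <<'E'
def wray(p,u,v,z):
    K=np.array(p['intrinsics']);R=np.array(p['R']);t=np.array(p['t'])
    a=np.array([u-K[0,2],v-K[1,2]])/K[0,0];th=np.hypot(*a)
    r=R.T@np.append(a/th*np.sin(th),np.cos(th));C=-R.T@t
    return C+r*(z-C[2])/r[2]
def wpts(d,p):
    K=np.array(p['intrinsics']);v,u=np.mgrid[:d.shape[0],:d.shape[1]]
    a=(u-K[0,2])/K[0,0];b=(v-K[1,2])/K[0,0];th=np.hypot(a,b)+1e-9;k=np.tan(np.minimum(th,1.4))/th
    return (np.stack([a*k*d,b*k*d,d],-1)-np.array(p['t']))@np.array(p['R'])
E
python3 - <<'E'
from h import *
p=manip.camera_params('wrist');im,d=manip.camera('wrist')
for u,v,z in((316,75,.052),(319,200,.052),(317,138,.064),(449,105,.076),(445,176,.076),(538,110,.076),(532,178,.076)): print(wray(p,u,v,z).round(4))
W=wpts(d,p)
for u,v in((317,100),(318,180),(317,138),(490,138)):print(u,v,np.nanmax(W[v-1:v+2,u-2:u+3,2]).round(3),W[v,u].round(3))
E
```

```text
[0.4146 0.3918 0.052 ]
[0.4173 0.2584 0.052 ]
[0.4155 0.3271 0.064 ]
[0.5485 0.3653 0.076 ]
[0.5489 0.2915 0.076 ]
[0.6665 0.3716 0.076 ]
[0.6676 0.2917 0.076 ]
317 100 0.06 [0.416 0.365 0.058]
318 180 0.06 [0.416 0.282 0.058]
317 138 0.375 [0.419 0.358 0.375]
490 138 0.091 [0.592 0.335 0.09 ]
```

```bash
python3 -m creep '{"slide":[[0.002,-0.003,0.04],[0,0,0.04],[0,0,0.04],[0,0,0.04],[0,0,0.02],[0,0,0.016],[0,0,0],[0,0,0]],"twist":[0,0,0,0,0,0,0,0]}' && python3 -m creep '{"slide":[[0,0,0],[0,0,0],[0,0,0],[0,0,0]],"twist":[0,0,0,0]}' 0 60
```

```text
clock: 3.2
position: [0.4159, 0.2885, 0.0361]
ee_rot: [0.707, 0.707, 0.001, -0.0]
ft_force: [-0.6, -0.2, -0.2]
grip_width: 0.454
grasp_force: 0.0
clock: 3.7
position: [0.4164, 0.2883, 0.0363]
ee_rot: [0.708, 0.707, 0.001, 0.0]
ft_force: [1.1, -1.1, 7.2]
grip_width: 0.118
grasp_force: 58.5
```

```bash
python3 -m creep '{"slide":[[0,-0.006,0],[0,-0.007,0],[0,-0.007,0],[0,-0.007,0],[0,-0.007,0],[0,-0.007,0],[0,0,0],[0,0,0]],"twist":[0,0,0,0,0,0,0,0]}' && python3 -m creep '{"slide":[[0,0,0],[0,0,0],[0,0,0],[0,0,-0.05],[0,0,-0.06],[0,0,-0.06],[0,0,-0.03],[0,0,0]],"twist":[0,0,0,0,0,0,0,0]}' 45
python3 - <<'E'
from h import *
p=manip.camera_params('wrist');im,d=manip.camera('wrist');cv2.imwrite('pics/w2.png',cv2.convertScaleAbs(im,alpha=1.5,beta=15))
np.savez('w2.npz',d=d,im=im,**p)
E
```

```text
clock: 4.7
position: [0.3754, 0.2875, 0.0363]
ee_rot: [0.708, 0.706, 0.0, 0.0]
ft_force: [-0.4, -5.3, 11.6]
grip_width: 0.114
grasp_force: 59.9
clock: 5.7
position: [0.3753, 0.2888, 0.2376]
ee_rot: [0.708, 0.707, 0.002, -0.0]
ft_force: [-0.4, -0.6, 0.1]
grip_width: 0.449
grasp_force: 0.0
```

View pics/w2.png

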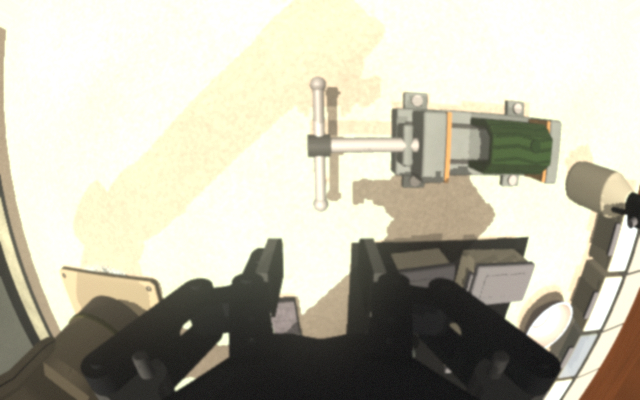

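The jaw is back about 40 mm, with its orange liner at (448,145) well clear of the hide at (520,147), and the hide still sits on the bed. I'll measure the hide and check the tubs again from the top.

```bash
python3 - <<'E'
from meas import *
f=np.load('w2.npz');p={k:f[k] for k in('intrinsics','R','t')}
def hide(im,W,n):
    hsv=cv2.cvtColor(im,cv2.COLOR_BGR2HSV)
    m=(hsv[...,0]>35)&(hsv[...,0]<85)&(hsv[...,1]>80)&(W[...,0]>.5)&(W[...,0]<.7)&(W[...,1]>.25)&(W[...,1]<.4)&(W[...,2]>.04)
    q=W[m];print(n,len(q),'x',np.percentile(q[:,0],[1,99]).round(3),'y',np.percentile(q[:,1],[1,99]).round(3),'z',np.percentile(q[:,2],[2,50,98]).round(3))
    t=q[q[:,2]>np.percentile(q[:,2],98)-.006]; print('  ridge y',np.median(t[:,1]).round(3))
    print('  rect',cv2.minAreaRect((q[:,:2]*1000).astype(np.float32)))
hide(f['im'],wpts(f['d'],p),'wrist')
im,d,pt=cam('top');hide(im,pts(d,pt),'top');tubs('top',im=im,d=d,p=pt,box=(.38,.75,-.2,.2))
print(manip.get_obs()['joint_pos'].round(2))
E
```

```text
wrist 2955 x [0.557 0.642] y [0.301 0.358] z [0.073 0.088 0.091]
  ridge y 0.33
  rect ((599.8609008789062, 329.4815673828125), (88.94205474853516, 60.042442321777344), 0.8539025783538818)
top 551 x [0.559 0.644] y [0.298 0.358] z [0.048 0.086 0.094]
  ridge y 0.33
  rect ((601.5473022460938, 328.64813232421875), (86.59807586669922, 63.49752426147461), 1.343936562538147)
top px [238. 169.] med [0.629 0.139 0.063] rect c [630. 140.] size [ 64. 109.] ang 87.2
top px [280. 169.] med [0.626 0.004 0.064] rect c [628.   5.] size [ 63. 109.] ang 88.8
top px [237. 210.] med [0.497 0.142 0.063] rect c [499. 143.] size [108.  65.] ang 4.9
top px [326. 208.] med [ 0.497 -0.142  0.063] rect c [ 498. -143.] size [ 64. 103.] ang 88.4
top px [281. 210.] med [0.493 0.    0.073] rect c [493.  -0.] size [54. 54.] ang 76.8
[-1.01 -0.02  0.25  1.86  0.    1.31 -0.76]
```

```bash
python3 -m creep '{"slide":[[0,0,0],[0,0,0],[0,0,0],[0,0,0],[0,0,0],[0,0,0],[0,0,0],[0,0,0]],"twist":[-10.6,-10.6,-10.6,-10.6,-10.6,-10.6,-10.6,-10.6]}' 100 60 && python3 -m creep '{"slide":[[0,0,0],[-0.045,0.008,0],[-0.045,0.008,0],[-0.045,0.008,0],[-0.045,0.008,0],[-0.045,0.008,0],[0,0,0],[0,0,0]],"twist":[-6.2,0,0,0,0,0,0,0]}'
```

```text
clock: 6.8
position: [0.374, 0.2874, 0.2336]
ee_rot: [0.043, 0.999, -0.001, -0.001]
ft_force: [0.8, 0.1, -0.2]
grip_width: 1.004
grasp_force: 0.0
clock: 7.8
position: [0.5982, 0.3312, 0.2336]
ee_rot: [-0.008, 1.0, -0.001, -0.001]
ft_force: [-0.6, -0.7, 0.0]
grip_width: 0.997
grasp_force: 0.0
```

```bash
python3 -m creep '{"slide":[[-0.002,-0.003,0.04],[0,0,0.04],[0,0,0.04],[0,0,0.03],[0,0,0.025],[0,0,0.02],[0,0,0],[0,0,0]],"twist":[0,0,0,0,0,0,0,0]}' && python3 -m creep '{"slide":[[0,0,0],[0,0,0],[0,0,0],[0,0,0]],"twist":[0,0,0,0]}' 0 50
```

```text
clock: 8.8
position: [0.6013, 0.3289, 0.0415]
ee_rot: [-0.008, 1.0, 0.0, 0.001]
ft_force: [-0.2, -0.4, 0.6]
grip_width: 1.003
grasp_force: 0.0
clock: 9.3
position: [0.6016, 0.3291, 0.042]
ee_rot: [-0.008, 1.0, 0.001, 0.001]
ft_force: [-1.8, -1.1, 6.6]
grip_width: 0.719
grasp_force: 54.4
```

```bash
python3 -m creep '{"slide":[[0,0,-0.02],[0,0,-0.03],[0,0,-0.04],[0,0,-0.04],[0,0,-0.03],[0,0,0],[0,0,0],[0,0,0]],"twist":[0,0,0,0,0,0,0,0]}'
python3 - <<'E'
from h import *
f=np.load('top0.npz'); p={k:f[k] for k in('intrinsics','R','t')}
m=np.zeros((400,640),np.uint8);m[135:250,345:408]=(f['im'].max(2)[135:250,345:408]<50);m=cv2.morphologyEx(m,cv2.MORPH_OPEN,np.ones((3,3)))
c=max(cv2.findContours(m,0,2)[0],key=cv2.contourArea)[:,0]
for z in(.022,.0):
    P=np.array([ray(p,*q,z)[:2] for q in c.astype(float)]);r=cv2.minAreaRect((P*1000).astype(np.float32));print(z,r)
E
```

```text
clock: 10.3
position: [0.6003, 0.3283, 0.1989]
ee_rot: [-0.008, 1.0, -0.001, -0.001]
ft_force: [-0.2, 0.5, -2.8]
grip_width: 0.715
grasp_force: 55.3
0.022 ((550.7517700195312, -306.58941650390625), (150.46444702148438, 328.0462341308594), 85.55307006835938)
0.0 ((553.380126953125, -309.53668212890625), (152.77191162109375, 333.0770568847656), 85.55307006835938)
```

```bash
python3 - <<'E'
from h import *
for n in('top','scene'):
    f=np.load(n+'0.npz'); p={k:f[k] for k in('intrinsics','R','t')};W=pts(f['d'],p)
    q=W[(W[...,0]>.66)&(W[...,0]<.95)&(W[...,1]<-.15)&(W[...,1]>-.42)&(W[...,2]>.03)]
    print(n,'zmax',q[:,2].max())
    for a in np.arange(.03,.3,.04):
        s=q[(q[:,2]>a)&(q[:,2]<a+.04)]
        if len(s):print(a.round(2),len(s),np.percentile(s,[1,99],0).round(3).tolist())
E
```

```text
top zmax 0.1311188178003655
0.03 982 [[0.742, -0.417, 0.031], [0.927, -0.163, 0.07]]
0.07 1069 [[0.773, -0.339, 0.07], [0.949, -0.152, 0.104]]
0.11 172 [[0.785, -0.325, 0.111], [0.827, -0.282, 0.131]]
scene zmax 0.12955624944199362
0.03 1023 [[0.759, -0.418, 0.031], [0.875, -0.242, 0.07]]
0.07 1179 [[0.791, -0.341, 0.07], [0.949, -0.152, 0.107]]
0.11 194 [[0.793, -0.327, 0.11], [0.832, -0.286, 0.129]]
```

```bash
python3 -m creep '{"slide":[[0,0,0],[-0.009,-0.053,0],[-0.009,-0.053,0],[-0.009,-0.053,0],[-0.009,-0.053,0],[-0.009,-0.053,0],[-0.009,-0.053,0],[0,0,0]],"twist":[5.4,0,0,0,0,0,0,0]}' && python3 -m creep '{"slide":[[-0.009,-0.053,0],[-0.009,-0.053,0],[-0.009,-0.053,0],[-0.009,-0.053,0],[-0.009,-0.053,0],[-0.009,-0.053,0],[0,0,0],[0,0,0]],"twist":[0,0,0,0,0,0,0,0]}'
```

```text
clock: 11.3
position: [0.6294, 0.0007, 0.1998]
ee_rot: [0.043, 0.999, -0.001, -0.0]
ft_force: [-0.3, 0.6, -2.3]
grip_width: 0.717
grasp_force: 55.4
clock: 12.3
position: [0.6591, -0.3129, 0.1991]
ee_rot: [0.039, 0.999, 0.001, -0.001]
ft_force: [-0.5, 0.4, -1.3]
grip_width: 0.715
grasp_force: 55.5
```

```bash
python3 -m creep '{"slide":[[0,-0.002,0.04],[0,0,0.04],[0,0,0.04],[0,0,0.03],[0,0,0.015],[0,0,0.01],[0,0,0.004],[0,0,0]],"twist":[0,0,0,0,0,0,0,0]}'
```

```text
clock: 13.3
position: [0.6591, -0.316, 0.022]
ee_rot: [0.039, 0.999, -0.0, 0.0]
ft_force: [-0.2, -0.3, -2.6]
grip_width: 0.717
grasp_force: 55.5
```

```bash
python3 -m creep '{"slide":[[0,0,0.002],[0,0,0.002],[0,0,0],[0,0,0]],"twist":[0,0,0,0]}' && python3 -m creep '{"slide":[[0,0,0],[0,0,0],[0,0,0],[0,0,-0.01],[0,0,-0.04],[0,0,-0.05],[0,0,-0.05],[0,0,-0.05]],"twist":[0,0,0,0,0,0,0,0]}' 90
python3 - <<'E'
from meas import *
im,d,p=cam('top');tubs('top',im=im,d=d,p=p,box=(.38,.75,-.45,.25))
f=np.load('top0.npz')
tubs('scene',box=(.38,.75,-.45,.25))
E
```

```text
clock: 13.8
position: [0.6587, -0.3159, 0.0173]
ee_rot: [0.039, 0.999, 0.0, 0.0]
ft_force: [0.1, 0.0, -2.4]
grip_width: 0.719
grasp_force: 55.5
clock: 14.8
position: [0.6586, -0.316, 0.22]
ee_rot: [0.039, 0.999, -0.0, 0.0]
ft_force: [0.7, -0.1, -0.5]
grip_width: 0.9
grasp_force: 0.0
top px [238. 169.] med [0.629 0.139 0.063] rect c [630. 140.] size [ 65. 108.] ang 87.0
top px [280. 169.] med [0.626 0.004 0.063] rect c [628.   4.] size [ 63. 109.] ang 89.7
top px [237. 210.] med [0.497 0.142 0.063] rect c [499. 143.] size [108.  65.] ang 4.7
top px [321. 201.] med [ 0.523 -0.127  0.063] rect c [ 507. -133.] size [45. 88.] ang 84.2
top px [419. 208.] med [ 0.493 -0.442  0.059] rect c [ 488. -440.] size [62. 20.] ang 3.3
top px [281. 210.] med [0.493 0.    0.073] rect c [495.  -0.] size [53. 53.] ang 89.0
scene px [217. 202.] med [ 0.507 -0.443  0.058] rect c [ 492. -442.] size [68. 16.] ang 0.1
scene px [304. 206.] med [ 0.515 -0.143  0.064] rect c [ 501. -144.] size [ 64. 110.] ang 85.9
scene px [347. 206.] med [ 0.51  -0.001  0.071] rect c [498.  -1.] size [57. 56.] ang 32.4
scene px [391. 224.] med [0.593 0.139 0.064] rect c [569. 141.] size [ 70. 237.] ang 89.3
scene px [345. 232.] med [0.644 0.001 0.064] rect c [631.   0.] size [ 64. 109.] ang 89.0
scene px [241. 233.] med [ 0.673 -0.309  0.062] rect c [ 663. -316.] size [62. 95.] ang 85.6
```

```bash
python3 -m creep '{"slide":[[0.0435,0.04,0],[0.0435,0.04,0],[0.0435,0.04,0],[0.0435,0.04,0],[0,0,0],[0,0,0.05],[0,0,0],[0,0,0]],"twist":[0,0,0,0,-2.5,0,0,0]}' 100
python3 - <<'E'
from meas import *
tubs('top',box=(.38,.75,-.22,.25))
p=manip.camera_params('wrist');im,d=manip.camera('wrist');W=wpts(d,p);z=W[...,2]
m=(z>.055)&(z<.07)&(abs(W[...,0]-.5)<.09)&(abs(W[...,1]+.14)<.07)
q=W[m];print(len(q),np.percentile(q[:,:2],[1,99],0),manip.get_obs()['joint_pos'])
cv2.imwrite('pics/w3.png',cv2.convertScaleAbs(im,alpha=1.5,beta=15))
E
```

```text
clock: 15.9
position: [0.4982, -0.1433, 0.1687]
ee_rot: [0.018, 1.0, -0.0, 0.0]
ft_force: [0.2, 0.4, 0.5]
grip_width: 1.002
grasp_force: 0.0
top px [238. 169.] med [0.629 0.139 0.064] rect c [630. 140.] size [ 65. 109.] ang 86.7
top px [280. 169.] med [0.626 0.004 0.063] rect c [628.   5.] size [ 63. 109.] ang 89.0
top px [237. 210.] med [0.497 0.142 0.063] rect c [499. 143.] size [108.  65.] ang 4.9
top px [281. 210.] med [0.493 0.    0.073] rect c [494.   0.] size [55. 53.] ang 59.0
8730 [[ 0.44528353 -0.17493991]
 [ 0.54446913 -0.11005032]] [-0.34382655  0.14738944  0.58764619  1.85134097 -0.08905657  1.16658797
  1.80934884]
```

View pics/w3.png

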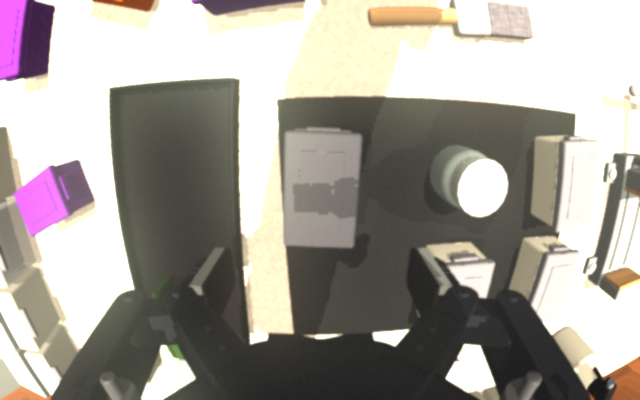

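The wrist view shows the tub lid centred at (322,188) between the fingers, with the jar well clear at (480,185) and no knock so far.

```bash
python3 -m creep '{"slide":[[0.002,0,0.04],[0,0,0.04],[0,0,0.04],[0,0,0.02],[0,0,0.01],[0,0,0.006],[0,0,0],[0,0,0]],"twist":[0,0,0,0,0,0,0,0]}' && python3 -m creep '{"slide":[[0,0,0],[0,0,0],[0,0,0],[0,0,0],[0,0,-0.01],[0,0,-0.03],[0,0,0],[0,0,0]],"twist":[0,0,0,0,0,0,0,0]}' 0 60 && python3 -m creep '{"slide":[[0,0,0],[0,0,0]],"twist":[0,0]}'
```

```text
clock: 17.0
position: [0.4964, -0.1428, 0.0121]
ee_rot: [0.017, 1.0, 0.0, 0.001]
ft_force: [-0.4, 0.5, -0.4]
grip_width: 0.997
grasp_force: 0.0
clock: 18.0
position: [0.4955, -0.1425, 0.051]
ee_rot: [0.017, 1.0, 0.0, -0.0]
ft_force: [-0.4, -0.3, -1.1]
grip_width: 0.736
grasp_force: 65.2
clock: 18.25
position: [0.4954, -0.1427, 0.0507]
ee_rot: [0.017, 1.0, 0.0, -0.001]
ft_force: [-0.5, 1.0, -1.7]
grip_width: 0.736
grasp_force: 65.2
```

```bash
python3 - <<'E'
from meas import *
tubs('scene',zr=(.045,.12),box=(.42,.56,-.2,-.08))
E
python3 -m creep '{"slide":[[0,0,0],[0,0,0.02],[0,0,0.01],[0,0,0.006],[0,0,0.003],[0,0,0],[0,0,0]],"twist":[0,0,0,0,0,0,0]}'
```

```text
scene px [303. 201.] med [ 0.527 -0.142  0.1  ] rect c [ 505. -139.] size [102. 112.] ang 38.3
clock: 19.18
position: [0.496, -0.1427, 0.0125]
ee_rot: [0.017, 1.0, 0.0, 0.0]
ft_force: [-0.6, 0.6, -1.4]
grip_width: 0.737
grasp_force: 65.4
```

```bash
python3 -m creep '{"slide":[[0,0,0],[0,0,0],[0,0,-0.02],[0,0,-0.05],[0,0,-0.05],[0,0,-0.05],[0,0,0],[0,0,0]],"twist":[0,0,0,0,0,0,0,0]}' 100 && python3 -m creep '{"slide":[[-0.0317,0.0379,0],[-0.0317,0.0379,0],[-0.0317,0.0379,0],[-0.0317,0.0379,0],[0,0,0],[0,0,0]],"twist":[0,0,0,0,-1,0]}'
cat > wl.py <<'E'
import sys
from meas import *
x,y=map(float,sys.argv[1:3])
p=manip.camera_params('wrist');im,d=manip.camera('wrist');W=wpts(d,p);z=W[...,2]
m=(z>.055)&(z<.07)&(abs(W[...,0]-x)<.09)&(abs(W[...,1]-y)<.06)
q=W[m];print(len(q),np.percentile(q,[1,99],0).round(3).tolist(),cv2.minAreaRect((q[:,:2]*1000).astype(np.float32)),manip.get_obs()['position'].round(4))
tubs('scene',box=(.38,.75,-.22,.25))
E
python3 wl.py .628 .003
```

```text
clock: 20.18
position: [0.4955, -0.1426, 0.1818]
ee_rot: [0.017, 1.0, 0.0, -0.0]
ft_force: [-0.1, 0.7, 0.0]
grip_width: 1.005
grasp_force: 0.0
clock: 20.92
position: [0.6269, 0.0036, 0.1806]
ee_rot: [0.009, 1.0, -0.001, -0.001]
ft_force: [0.7, -0.2, 0.2]
grip_width: 1.001
grasp_force: 0.0
8024 [[0.575, -0.028, 0.061], [0.674, 0.034, 0.066]] ((624.0801391601562, 2.6729354858398438), (64.79348754882812, 104.26152801513672), 89.33336639404297) [0.6269 0.003  0.1811]
scene px [304. 206.] med [ 0.515 -0.143  0.064] rect c [ 501. -144.] size [ 64. 110.] ang 85.2
scene px [348. 206.] med [ 0.509 -0.001  0.071] rect c [497.  -0.] size [55. 55.] ang 58.6
scene px [391. 224.] med [0.595 0.139 0.064] rect c [569. 141.] size [ 70. 239.] ang 89.3
scene px [345. 232.] med [0.644 0.001 0.064] rect c [631.   0.] size [ 64. 108.] ang 88.9
```

Aligned over the second tub. I'll descend, grip, lift and read the weight.

```bash
python3 -m creep '{"slide":[[0.001,0,0.05],[0,0,0.05],[0,0,0.035],[0,0,0.02],[0,0,0.008],[0,0,0.005],[0,0,0],[0,0,0]],"twist":[0,0,0,0,0,0,0,0]}' && python3 -m creep '{"slide":[[0,0,0],[0,0,0],[0,0,0],[0,0,0],[0,0,-0.01],[0,0,-0.03],[0,0,0],[0,0,0]],"twist":[0,0,0,0,0,0,0,0]}' 0 60 && python3 -m creep '{"slide":[[0,0,0],[0,0,0]],"twist":[0,0]}'
python3 - <<'E'
from meas import *
tubs('scene',zr=(.045,.12),box=(.56,.7,-.06,.06))
E
```

```text
clock: 22.02
position: [0.6273, 0.0045, 0.0152]
ee_rot: [0.009, 1.0, 0.0, 0.001]
ft_force: [-0.6, 0.8, 0.8]
grip_width: 1.0
grasp_force: 0.0
clock: 23.02
position: [0.6264, 0.0045, 0.0538]
ee_rot: [0.009, 1.0, 0.0, -0.0]
ft_force: [0.1, -0.3, -1.1]
grip_width: 0.735
grasp_force: 66.1
clock: 23.28
position: [0.6263, 0.0044, 0.0535]
ee_rot: [0.009, 1.0, -0.0, -0.001]
ft_force: [-0.6, 0.2, -0.8]
grip_width: 0.739
grasp_force: 66.1
scene px [345. 226.] med [0.657 0.003 0.1  ] rect c [639.  -4.] size [103.  93.] ang 51.4
```

```bash
python3 -m creep '{"slide":[[0,0,0.02],[0,0,0.01],[0,0,0.006],[0,0,0.002],[0,0,0],[0,0,0]],"twist":[0,0,0,0,0,0]}' && python3 -m creep '{"slide":[[0,0,0],[0,0,0],[0,0,-0.02],[0,0,-0.05],[0,0,-0.05],[0,0,-0.05],[0,0,0],[0,0,0]],"twist":[0,0,0,0,0,0,0,0]}' 100 && python3 -m creep '{"slide":[[0,0.046,0],[0,0.046,0],[0,0.045,0],[0,0,0],[0,0,0]],"twist":[0,0,2,0,0]}'
python3 wl.py .628 .14
```

```text
clock: 24.08
position: [0.627, 0.0044, 0.0167]
ee_rot: [0.009, 1.0, 0.0, 0.0]
ft_force: [-0.0, -0.5, -1.9]
grip_width: 0.736
grasp_force: 66.1
clock: 25.08
position: [0.6266, 0.0044, 0.1869]
ee_rot: [0.009, 1.0, 0.0, 0.0]
ft_force: [-0.6, -0.2, 0.1]
grip_width: 1.001
grasp_force: 0.0
clock: 25.7
position: [0.6287, 0.1405, 0.1854]
ee_rot: [0.026, 1.0, -0.001, -0.001]
ft_force: [0.2, -1.3, 0.5]
grip_width: 0.999
grasp_force: 0.0
8707 [[0.539, 0.108, 0.06], [0.678, 0.173, 0.066]] ((608.0631103515625, 140.95919799804688), (65.96398162841797, 144.37432861328125), 85.99533081054688) [0.6289 0.1398 0.1857]
scene px [304. 206.] med [ 0.514 -0.143  0.064] rect c [ 502. -143.] size [ 64. 109.] ang 86.5
scene px [347. 206.] med [ 0.511 -0.001  0.071] rect c [498.  -1.] size [52. 54.] ang 18.7
scene px [391. 224.] med [0.595 0.138 0.064] rect c [568. 141.] size [ 70. 238.] ang 89.3
scene px [346. 232.] med [0.644 0.003 0.064] rect c [630.   3.] size [ 64. 108.] ang 89.5
```

```bash
python3 -m creep '{"slide":[[0.001,0,0.05],[0,0,0.05],[0,0,0.035],[0,0,0.02],[0,0,0.01],[0,0,0.007],[0,0,0],[0,0,0]],"twist":[0,0,0,0,0,0,0,0]}' && python3 -m creep '{"slide":[[0,0,0],[0,0,0],[0,0,0],[0,0,0],[0,0,-0.01],[0,0,-0.03],[0,0,0],[0,0,0]],"twist":[0,0,0,0,0,0,0,0]}' 0 70 && python3 -m creep '{"slide":[[0,0,0],[0,0,0]],"twist":[0,0]}'
python3 - <<'E'
from meas import *
tubs('scene',zr=(.045,.12),box=(.58,.7,.08,.2))
E
```

```text
clock: 26.8
position: [0.6287, 0.1415, 0.0152]
ee_rot: [0.026, 1.0, 0.0, 0.001]
ft_force: [0.5, 0.5, 0.9]
grip_width: 0.996
grasp_force: 0.0
clock: 27.8
position: [0.6273, 0.1415, 0.0532]
ee_rot: [0.026, 1.0, -0.0, -0.001]
ft_force: [0.1, 0.1, -6.6]
grip_width: 0.733
grasp_force: 79.0
clock: 28.05
position: [0.6276, 0.1413, 0.0534]
ee_rot: [0.026, 1.0, -0.0, -0.001]
ft_force: [0.2, 0.0, -7.3]
grip_width: 0.735
grasp_force: 79.0
scene px [392. 229.] med [0.659 0.138 0.1  ] rect c [644. 142.] size [ 91. 108.] ang 23.0
```

Lift reading is 7 N, so this tub is full. It goes to the tray, set crosswise near the middle.

```bash
python3 -m creep '{"slide":[[0,0,-0.04],[0,0,-0.04],[0,0,-0.03],[0,0,0]],"twist":[0,0,0,0]}' - 100 && python3 -m creep '{"slide":[[0.0073,-0.0565,0],[0.0073,-0.0565,0],[0.0073,-0.0565,0],[0.0073,-0.0565,0],[0.0073,-0.0565,0],[0.0073,-0.0565,0],[0.0073,-0.0565,0],[0.0073,-0.0565,0]],"twist":[0,0,0,0,0,0,0,0]}' && python3 -m creep '{"slide":[[0,0,0],[0,0,0],[0,0,0],[0,0,0],[0,0,0],[0,0,0],[0,0,0],[0,0,0]],"twist":[10.6,10.6,10.6,10.6,10.6,10.6,10.6,10.6]}' && python3 -m creep '{"slide":[[0,0,0],[0,0,0],[0,0,0]],"twist":[6.6,0,0]}'
```

```text
clock: 28.6
position: [0.6295, 0.1415, 0.1665]
ee_rot: [0.026, 1.0, 0.001, 0.002]
ft_force: [0.7, 0.5, -7.3]
grip_width: 0.732
grasp_force: 110.4
clock: 29.6
position: [0.5451, -0.3081, 0.1621]
ee_rot: [0.026, 1.0, 0.0, -0.001]
ft_force: [1.0, -0.2, -6.2]
grip_width: 0.728
grasp_force: 110.9
clock: 30.6
position: [0.5456, -0.3065, 0.1622]
ee_rot: [0.696, 0.718, -0.001, -0.001]
ft_force: [-0.6, -0.4, -6.6]
grip_width: 0.732
grasp_force: 111.6
clock: 30.98
position: [0.5459, -0.3067, 0.1633]
ee_rot: [0.733, 0.68, -0.0, -0.0]
ft_force: [0.4, 0.6, -6.8]
grip_width: 0.732
grasp_force: 111.6
```

```bash
python3 -m creep '{"slide":[[0,0,0.04],[0,0,0.04],[0,0,0.03],[0,0,0.02],[0,0,0.01],[0,0,0.004],[0,0,0],[0,0,0]],"twist":[0,0,0,0,0,0,0,0]}'
```

```text
clock: 31.98
position: [0.5467, -0.3072, 0.0211]
ee_rot: [0.734, 0.68, 0.0, 0.001]
ft_force: [0.3, -0.8, -7.0]
grip_width: 0.728
grasp_force: 111.7
```

```bash
python3 -m creep '{"slide":[[0,0,0.002],[0,0,0.002],[0,0,0],[0,0,0]],"twist":[0,0,0,0]}'&& python3 -m creep '{"slide":[[0,0,0],[0,0,0],[0,0,0],[0,0,-0.02],[0,0,-0.05],[0,0,-0.05],[0,0,-0.05],[0,0,0]],"twist":[0,0,0,0,0,0,0,0]}' 92 60
python3 - <<'E'
from meas import *
im,d,p=cam('scene');tubs('scene',im=im,d=d,p=p,box=(.38,.75,-.45,.25));cv2.imwrite('pics/s2.png',cv2.convertScaleAbs(im[140:300,180:500],alpha=1.5,beta=15).repeat(2,0).repeat(2,1))
E
```

```text
clock: 32.48
position: [0.5466, -0.3069, 0.0175]
ee_rot: [0.734, 0.68, 0.001, 0.0]
ft_force: [-3.2, 4.6, 6.7]
grip_width: 0.73
grasp_force: 111.7
clock: 33.48
position: [0.5476, -0.3087, 0.1916]
ee_rot: [0.734, 0.679, 0.002, 0.003]
ft_force: [-0.3, 0.7, -1.3]
grip_width: 0.919
grasp_force: 0.0
scene px [217. 202.] med [ 0.505 -0.442  0.057] rect c [ 491. -444.] size [64. 18.] ang 6.8
scene px [304. 206.] med [ 0.515 -0.143  0.064] rect c [ 500. -144.] size [ 64. 108.] ang 85.9
scene px [347. 206.] med [ 0.51  -0.001  0.071] rect c [499.  -2.] size [57. 56.] ang 58.3
scene px [392. 210.] med [0.518 0.141 0.064] rect c [503. 141.] size [106.  64.] ang 5.9
scene px [252. 212.] med [ 0.563 -0.306  0.066] rect c [ 552. -308.] size [107.  69.] ang 83.4
scene px [346. 232.] med [0.644 0.003 0.064] rect c [630.   3.] size [ 64. 110.] ang 88.8
scene px [241. 233.] med [ 0.673 -0.309  0.062] rect c [ 663. -316.] size [61. 95.] ang 84.0
```

View pics/s2.png

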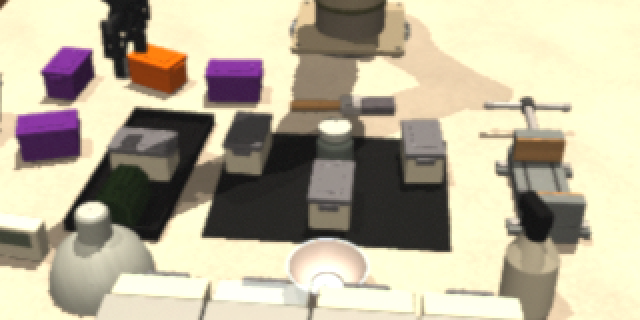

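The scene crop shows the hide at (125,195) and a tub at (145,150) upright in the tray, and the two empty tubs on the mat at (248,140) and (330,195). The untested tub is at (422,150). I'll go to it next.

```bash
python3 -m creep '{"slide":[[0.0559,-0.0106,0],[0.0559,-0.0106,0],[0.0559,-0.0106,0],[0.0559,-0.0106,0],[0.0559,-0.0106,0],[0.0559,-0.0106,0],[0.0559,-0.0106,0],[0.0559,-0.0106,0]],"twist":[0,0,0,0,0,0,0,0]}' 100 && python3 -m creep '{"slide":[[0,0,0],[0,0,0],[0,0,0],[0,0,0],[0,0,0],[0,0,0],[0,0,0],[0,0,0]],"twist":[-10.6,-10.6,-10.6,-10.6,-10.6,-10.6,-10.6,-10.6]}' && python3 -m creep '{"slide":[[0,0,0],[0,0,0],[0,0,0],[0,0,0]],"twist":[-7.1,-7.1,0,0]}'
python3 wl.py .498 .143
```

```text
clock: 34.52
position: [0.4948, 0.1472, 0.1859]
ee_rot: [0.734, 0.68, -0.0, -0.0]
ft_force: [1.1, 0.4, 0.9]
grip_width: 1.0
grasp_force: 0.0
clock: 35.52
position: [0.4952, 0.1451, 0.1856]
ee_rot: [0.081, 0.997, -0.0, -0.001]
ft_force: [-0.3, 0.3, 0.5]
grip_width: 1.0
grasp_force: 0.0
clock: 36.02
position: [0.4956, 0.1453, 0.186]
ee_rot: [-0.039, 0.999, -0.0, -0.0]
ft_force: [0.2, 0.5, -0.6]
grip_width: 1.0
grasp_force: 0.0
7675 [[0.446, 0.11, 0.061], [0.546, 0.175, 0.066]] ((496.0122985839844, 142.9022216796875), (103.48589324951172, 64.72078704833984), 4.520697593688965) [0.4957 0.1453 0.1861]
scene px [304. 206.] med [ 0.515 -0.143  0.064] rect c [ 502. -145.] size [ 65. 111.] ang 86.0
scene px [348. 206.] med [ 0.509 -0.001  0.071] rect c [497.  -1.] size [55. 59.] ang 81.8
scene px [392. 210.] med [0.518 0.142 0.064] rect c [503. 140.] size [106.  64.] ang 5.3
scene px [346. 232.] med [0.644 0.003 0.064] rect c [629.   3.] size [ 64. 111.] ang 89.2
```

```bash
python3 -m creep '{"slide":[[-0.002,-0.003,0.05],[0,0,0.05],[0,0,0.035],[0,0,0.02],[0,0,0.01],[0,0,0.007],[0,0,0],[0,0,0]],"twist":[0,0,0,0,0,0,0,0]}' && python3 -m creep '{"slide":[[0,0,0],[0,0,0],[0,0,0],[0,0,0],[0,0,-0.01],[0,0,-0.03],[0,0,0],[0,0,0]],"twist":[0,0,0,0,0,0,0,0]}' 0 70 && python3 -m creep '{"slide":[[0,0,0],[0,0,0]],"twist":[0,0]}'
python3 - <<'E'
from meas import *
tubs('scene',zr=(.045,.12),box=(.42,.58,.08,.2))
E
```

```text
clock: 37.12
position: [0.4985, 0.1428, 0.015]
ee_rot: [-0.04, 0.999, 0.0, 0.0]
ft_force: [0.2, 0.9, -0.8]
grip_width: 0.998
grasp_force: 0.0
clock: 38.12
position: [0.4974, 0.1427, 0.0535]
ee_rot: [-0.04, 0.999, 0.0, -0.0]
ft_force: [0.4, 0.8, -6.1]
grip_width: 0.736
grasp_force: 79.1
clock: 38.38
position: [0.4977, 0.1424, 0.0536]
ee_rot: [-0.04, 0.999, -0.0, -0.001]
ft_force: [0.0, 0.5, -6.1]
grip_width: 0.737
grasp_force: 79.0
scene px [392. 205.] med [0.528 0.141 0.1  ] rect c [511. 148.] size [ 92. 106.] ang 39.4
```

This one is also full at 6.1 N. It goes to the near end of the tray.

```bash
python3 -m creep '{"slide":[[0,0,-0.04],[0,0,-0.04],[0,0,-0.03],[0,0,0]],"twist":[0,0,0,0]}' - 100 && python3 -m creep '{"slide":[[0.0105,-0.0545,0],[0.0105,-0.0545,0],[0.0105,-0.0545,0],[0.0105,-0.0545,0],[0.0105,-0.0545,0],[0.0105,-0.0545,0],[0.0105,-0.0545,0],[0.0105,-0.0545,0]],"twist":[0,0,0,0,0,0,0,0]}' && python3 -m creep '{"slide":[[0,0,0],[0,0,0],[0,0,0],[0,0,0],[0,0,0],[0,0,0],[0,0,0],[0,0,0]],"twist":[10.6,10.6,10.6,10.6,10.6,10.6,10.6,10.6]}' && python3 -m creep '{"slide":[[0,0,0],[0,0,0],[0,0,0],[0,0,0]],"twist":[7,7,0,0]}'
```

```text
clock: 38.92
position: [0.4992, 0.143, 0.1657]
ee_rot: [-0.04, 0.999, 0.001, 0.002]
ft_force: [0.6, -0.2, -6.6]
grip_width: 0.731
grasp_force: 110.2
clock: 39.92
position: [0.4487, -0.2998, 0.1624]
ee_rot: [-0.041, 0.999, 0.0, -0.001]
ft_force: [1.5, -0.6, -5.3]
grip_width: 0.733
grasp_force: 110.8
clock: 40.92
position: [0.4488, -0.2984, 0.1624]
ee_rot: [0.646, 0.763, -0.001, -0.001]
ft_force: [0.4, 0.5, -6.3]
grip_width: 0.732
grasp_force: 111.6
clock: 41.42
position: [0.4491, -0.2986, 0.1635]
ee_rot: [0.732, 0.682, -0.0, -0.0]
ft_force: [-0.1, -0.5, -6.2]
grip_width: 0.729
grasp_force: 111.6
```

```bash
python3 -m creep '{"slide":[[0,0,0.04],[0,0,0.04],[0,0,0.03],[0,0,0.02],[0,0,0.01],[0,0,0.004],[0,0,0],[0,0,0]],"twist":[0,0,0,0,0,0,0,0]}' && python3 -m creep '{"slide":[[0,0,0.002],[0,0,0.001],[0,0,0],[0,0,0]],"twist":[0,0,0,0]}'
```

```text
clock: 42.42
position: [0.45, -0.299, 0.0209]
ee_rot: [0.732, 0.681, 0.0, 0.001]
ft_force: [-0.2, 0.7, -5.8]
grip_width: 0.73
grasp_force: 111.7
clock: 42.92
position: [0.4496, -0.2986, 0.0173]
ee_rot: [0.732, 0.681, 0.0, -0.0]
ft_force: [-0.5, 0.4, -3.3]
grip_width: 0.733
grasp_force: 111.7
```

```bash
python3 -m creep '{"slide":[[0,0,0],[0,0,0],[0,0,0],[0,0,-0.01],[0,0,-0.04],[0,0,-0.05],[0,0,-0.05],[0,0,-0.05]],"twist":[0,0,0,0,0,0,0,0]}' 84 60 && python3 -m creep '{"slide":[[0,0,-0.05],[0,0,0],[0,0,0],[0,0,0]],"twist":[0,0,0,0]}'
python3 - <<'E'
from meas import *
im,d,p=cam('scene');tubs('scene',im=im,d=d,p=p,box=(.35,.75,-.40,.25));cv2.imwrite('pics/s3.png',cv2.convertScaleAbs(im[140:300,180:500],alpha=1.5,beta=15).repeat(2,0).repeat(2,1))
tubs('top',box=(.35,.75,-.40,.25))
E
```

```text
clock: 43.92
position: [0.4491, -0.2989, 0.2193]
ee_rot: [0.733, 0.681, -0.0, 0.0]
ft_force: [1.1, -0.1, 0.3]
grip_width: 0.84
grasp_force: 0.0
clock: 44.42
position: [0.449, -0.2984, 0.2662]
ee_rot: [0.733, 0.681, -0.0, -0.001]
ft_force: [-0.6, 0.4, -0.5]
grip_width: 0.839
grasp_force: 0.0
scene px [256. 204.] med [ 0.523 -0.302  0.065] rect c [ 502. -303.] size [108. 167.] ang 83.5
scene px [304. 206.] med [ 0.515 -0.143  0.064] rect c [ 500. -144.] size [ 64. 111.] ang 85.0
scene px [348. 206.] med [ 0.511 -0.001  0.07 ] rect c [499.  -1.] size [55. 55.] ang 33.6
scene px [346. 232.] med [0.644 0.003 0.064] rect c [630.   3.] size [ 64. 110.] ang 89.0
scene px [241. 233.] med [ 0.673 -0.309  0.061] rect c [ 662. -317.] size [63. 96.] ang 85.4
top px [377. 157.] med [ 0.66  -0.312  0.061] rect c [ 661. -314.] size [60. 92.] ang 87.8
top px [280. 169.] med [0.626 0.005 0.063] rect c [628.   4.] size [ 62. 109.] ang 89.3
top px [374. 190.] med [ 0.552 -0.295  0.065] rect c [ 548. -306.] size [105.  64.] ang 85.9
top px [326. 208.] med [ 0.497 -0.142  0.064] rect c [ 498. -142.] size [ 64. 104.] ang 87.9
top px [281. 210.] med [0.493 0.    0.072] rect c [495.  -0.] size [53. 53.] ang 87.7
top px [363. 217.] med [ 0.466 -0.257  0.065] rect c [ 466. -257.] size [33. 74.] ang 50.4
```

View pics/s3.png

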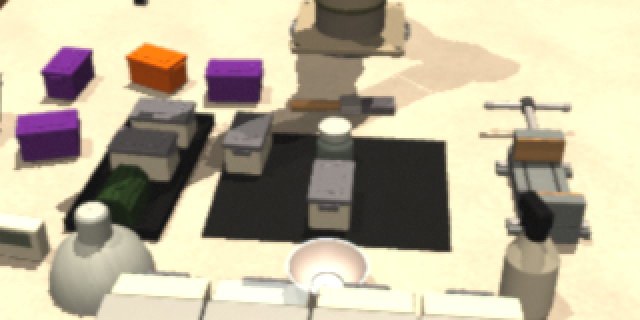

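The crop shows the hide at (125,195) and both full tubs at (145,150) and (163,118) upright in the tray. The two empty tubs are at (248,140) and (330,195) on the mat, and the jar at (335,130) and the bowl at (327,268) are untouched. The robot is clear, so I'll hand in.

```bash
python3 -c "
from workcell import manip
print(manip.hand_in())"
```

```text
the job is handed in; nothing more can be done
None
```

I slid the vise jaw back about 40 mm and packed the log hide and the two full tubs (about 7 N and 6 N when lifted) upright in the tray. The two empty tubs stand on the mat, the jar and bowl were not moved, and the job is handed in, though the hand-in returned no verdict.

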